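Make the projector's loose lid hold: set its hinge drag, lift it and let go

TASK

The hinge of the pattern projector's lid has come loose, so the lid drops shut by itself. Push the orange clamp lever at the hinge down until it is firm, finger-tight but not forced, then lift the lid to about 45 degrees and let go to test that it stays; leave it standing there on its own. Never let the lid fall, and leave the other things on the bench where they are.

Things in the scene. Friction and masses are not known exactly. Their poses are not given: they have to be found in the camera images.
- projector: light grey finned housing, 200 mm long (x), 180 mm wide (y), rim 120 mm above the bench, fixed; a black objective barrel sticks 112 mm out of its front. Origin: centre of its underside, on the bench; x axis along the barrel, away from the robot, z up. The lid's hinge runs along its rear edge, on the robot's side
- hinge_line (a point): the middle of the lid's hinge line, 128 mm above the bench; in the projector's frame it lies at x -106 mm, y 0, and the hinge line runs along the projector's y axis
- lid (a joint): angle of the lid, rad: 0 shut (level), growing as its front edge rises, stop at 1.48. Metal plate 206 x 184 x 4 mm, 0.2 to 0.34 kg, top face level with the hinge line when shut, centre of mass 110 mm from it. While the clamp is loose it falls shut when let go; with the clamp firm it stays at any angle and moves against an even drag of a few newtons at the handle
- lid_handle (a point): middle of the black bow handle on the lid: a round bar 12 mm thick and 88 mm long, parallel to the hinge line, 165 mm from it; bar centre 28 mm above the lid's top face, free space beneath. It is pinched across the bar
- lever: orange clamp lever, a round bar 15 mm thick on a black hub at the projector's -y end of the hinge. Origin on the hinge axis, 122 mm to -y of its middle; own x axis along the handle, which reaches 98 mm out, 17 to 20 mm further to -y. Loose, it points forward and 35 to 50 degrees up. Pushed down round the hinge axis it tightens; it stays where left and can go to 50 degrees below level
- lever_handle (a point): place to push, with closed fingers from above: on the handle's centre line, 78 mm from the hinge axis. It turns with an even drag of about 6.5 N; 17 to 69 degrees below its 50 degree top position (not known where) the clamp bites and the push rises about 6 N per further 10 degrees. 10 to 15 N is finger-tight and holds the lid; over 20 N in all on the lever, squeeze included, forces it
- lens_cap: black lens cap, 86 mm across, 16 mm high, lying on the bench; origin: centre of its underside. Leave alone
- screwdriver: screwdriver with a yellow handle, 170 mm long, lying on the bench; leave alone
- filter_ring: brass filter ring, 72 mm across, 12 mm high, lying on the bench; origin: centre of its underside. Leave alone
- cleaner: small white bottle with a blue cap, 40 mm across, 100 mm high, standing on the bench; origin: centre of its underside. Leave alone

How it is judged:
On the way, in this order (a step that is already met when the one before it is completed fails the run):
1. the lid is lifted by hand to more than 35 degrees (value of joint lid above 0.61 rad and contact force between the fingers and lid above 0.3 N), for 0.1 s.
2. the lid is let go and holds its angle, between 35 and 55 degrees, for a second and a half (value of joint lid between 0.61 and 0.96 rad and velocity of joint lid between -0.02 and 0.02 rad/s and contact force between each of the fingers, the arm and lid below 0.1 N), for 1.5 s.
At the end, for the whole second after the job is handed in: The lid stands open on its own hinge at 35 to 55 degrees (0.61 to 0.96 rad), at rest and touched by nothing (all of step 2).
It fails at once if the clamp lever is forced: more than 20 N on it (contact force between anything else and lever above 20 N).
It fails at once if the lid falls (closes faster than 1.5 rad/s) (velocity of joint lid below -1.5 rad/s).
It fails at once if one of the other things on the bench is shifted by more than 30 mm (distance of any of lens_cap, screwdriver, filter_ring, cleaner from where it was at the start of the episode above 0.03 m).
It also fails if it takes over 64 s, if anything falls off the work surface, if the arm or the gripper's body presses on something with over 40 N, if the wrist force passes 120 N, or if a joint passes its speed limit or range.

ROBOT

A 7-joint arm with a two-finger parallel gripper is mounted at the origin on the work surface. World frame = base frame: x ahead of the robot, y to its left, z up, the work surface at z = 0. Lengths are in m, angles in rad, forces in N, time in s.
With the tool pointing down it reaches from about 0.425 to 0.8 m from the base axis. Payload 8.3 kg.
Tool frame: the origin (TCP) lies midway between the tips of the shut fingers; the grasp point (between the pads) lies 19 mm behind it (env.grip_depth is the distance from the TCP to the grasp point, in m); z points along the fingers, y is the line along which they close (so a half turn about z gives the same grasp; the last joint's range is limited). The gripper opens to 85 mm and grips with 20 to 120 N. Pads are 22 mm wide; open, the fingers measure 114 mm over their backs; the gripper's body (76 mm by 85 mm) begins 54 mm behind the grasp point. The pads swing forward as they close: fully open they stand 13 mm farther back than shut.
Start: joints at [-1.171, 0.383, 0.016, 1.37, -0.006, 1.388, -0.046], TCP at [0.279, 0.559, 0.231] pointing down, gripper open.
Joint ranges: [-2.95, 2.95], [-0.25, 2.06], [-1.52, 1.56], [0.18, 2.33], [-1.44, 4.58], [0.02, 2.06], [-3.01, 3.01]. Speed limits (rad/s): [2.39, 2.39, 3.01, 3.01, 3.14, 3.14, 3.14].

INTERFACE

Orientations are given as a unit quaternion [w, x, y, z].
In Python, from station import env, cams, job gives the robot as it stands. The module is installed in compiled form; this text tells all that it offers.
- The arm moves only by the shell command python3 -m handwheel 'ROWS' [FORCE]. ROWS is JSON, a list of rows, each an object with "jaw": the opening, from 0 (shut) to 1 (fully open); "delta_pos": the shift along the tool's x, y, z each as a share of 300 mm, from -1 to 1, a list of three; "twist": the turn about the tool's z as a share of pi rad, from -1 to 1. A call has 1 to 20 rows; each row shifts and turns the commanded pose from where the row before left it, along the tool's axes as they then stand; what a row does not reach is not made up. A row lasts 1/8 s, in which the tool goes at most 62.5 mm and 10.7 degrees, less where a joint would pass 70% of its speed; a pose out of reach is approached as far as the arm can. A call with a number of a shift or a turn outside -1 to 1 is refused whole. A call with a gripper value outside its range is refused whole. The fingers move at their own pace and stop on an object; FORCE is the grip in N (left out, the last holds). Time passes only in rows, so rows that do not move let the fingers close. It gives the time, the measured TCP pose, the force, the opening and the grip force at its end, in the units of the state.
- env.state(): the state, without advancing time (a new reading comes with each control period).
- cams.grab_frame(name): name is "scene" or "top" or "wrist"; returns a dict with "frame" (384x512x3 uint8, blue, green, red), "camera_matrix" (3x3 intrinsics, pixels), "extrinsics" (4x4, takes a point from world to camera coordinates); the wrist camera has in their place "T_tool_cam" (4x4, takes a point from camera to tool coordinates, whose origin is the TCP and whose axes are the flange's). Camera axes: x right, y up, looking along -z (the intrinsics and any distortion apply to the point x, -y, -z); pixel columns grow to the right and rows downward; lengths in m; the calibration is good to about 2 mm. A picture is of the moment at which its call begins: read the wrist's pose just before it. There is no depth.
- job.job_done(): hands the job in; it is judged then, once.
Trained networks look in the newest picture that a camera, given by its name, has taken for a name from the list of things; names that differ only in an ending like _2 or _b are one class to them, and where a whole thing is asked for, a point or a joint stands for the part that bears it (a point fixed in the world has none). Each returns a list of dicts, best first, with "p" (0 to 1); they miss things now and then, are a little off and sometimes report something else, mostly with a low value. They report only what shows in the picture. A call takes as long as a camera call.
- cams.regions_of(camera, thing): "pixels" (384x512 bool, what is visible of it).
- cams.mark_of(camera, thing): "xyz" ([x, y, z] in m, in world coordinates, good to about 4 mm: a listed point, or the origin of a listed thing).
The state is a dict: "t": time; "qpos": joint angles; "qvel": joint speeds; "tau": joint torques, N m; "ee_pos": TCP position; "ee_rot": TCP orientation; "ft_force": force on the tool from outside, world axes, zero at the start; "torque": the same for the moment, N m; "grip_width": finger opening in m; "grip_force": force on a finger pad.
Only numpy, scipy, OpenCV 4.12 (cv2) and the standard library are available. Lean on these libraries where they do the work, as an engineer would, in place of code of your own. Each camera call takes 0.05 s, during which the arm holds its last target. There are 200 camera calls.

## Working session

There is one attempt and no reset: what is moved stays moved. The work goes in short steps, Python scripts to look and compute and a shell command to move; the robot and the scene stay as the last step left them, time stands still between calls to the robot, and variables do not carry over. Pictures are saved under pics/ and viewed, at most 10 in all, crops included, and the job is handed in when it is done.

```bash
mkdir -p pics
python3 - <<'E'
from station import env,cams,job
import cv2,numpy as np
s=env.state();print({k:np.round(v,3) for k,v in s.items()}, env.grip_depth)
for c in("scene","top"):
    f=cams.grab_frame(c);cv2.imwrite(f"pics/{c}0.png",f["frame"])
    for n in("projector","hinge_line","lid_handle","lever","lever_handle","lens_cap","screwdriver","filter_ring","cleaner"):
        print(c,n,[(np.round(d["xyz"],3).tolist(),round(d["p"],2)) for d in cams.mark_of(c,n)[:2]])
E
```

```text
{'t': np.float64(0.0), 'qpos': array([-1.171,  0.384,  0.016,  1.371, -0.006,  1.388, -0.046]), 'qvel': array([ 0.001,  0.   ,  0.   ,  0.001,  0.001, -0.002, -0.001]), 'tau': array([-0.0000e+00, -6.2760e+01,  8.4400e-01, -3.7183e+01,  1.6000e-02,
        1.4000e-02, -0.0000e+00]), 'ee_pos': array([0.279, 0.559, 0.23 ]), 'ee_rot': array([-0.   ,  0.229,  0.973, -0.001]), 'ft_force': array([-0.937, -0.163, -0.417]), 'torque': array([-0.017, -0.002, -0.024]), 'grip_force': np.float64(0.0), 'grip_width': np.float64(0.085)} 0.0187
scene projector [([0.554, 0.084, -0.001], 0.93), ([0.518, 0.388, -0.001], 0.65)]
scene hinge_line [([0.448, 0.062, 0.127], 0.71)]
scene lid_handle [([0.61, 0.095, 0.151], 0.84)]
scene lever [([0.47, -0.056, 0.126], 0.52)]
scene lever_handle [([0.538, -0.062, 0.178], 0.6), ([0.556, 0.081, -0.0], 0.2)]
scene lens_cap [([0.581, 0.29, 0.004], 0.6), ([0.517, 0.389, -0.005], 0.59)]
scene screwdriver [([0.515, 0.388, -0.002], 0.73), ([0.552, 0.084, -0.002], 0.5)]
scene filter_ring [([0.602, -0.176, 0.002], 0.75), ([0.54, -0.063, 0.176], 0.55)]
scene cleaner [([0.747, -0.115, -0.001], 0.6)]
top projector [([0.55, 0.087, 0.003], 0.88)]
top hinge_line [([0.452, 0.065, 0.124], 0.9), ([0.746, -0.111, -0.002], 0.29)]
top lid_handle [([0.614, 0.093, 0.159], 0.82)]
top lever [([0.475, -0.057, 0.128], 0.72)]
top lever_handle [([0.538, -0.069, 0.177], 0.64), ([0.595, -0.177, -0.005], 0.61)]
top lens_cap [([0.583, 0.289, 0.004], 0.91), ([0.611, 0.096, 0.157], 0.19)]
top screwdriver [([0.517, 0.386, 0.003], 0.63)]
top filter_ring [([0.593, -0.177, -0.004], 0.62)]
top cleaner [([0.744, -0.112, -0.002], 0.51)]
```

View pics/scene0.png

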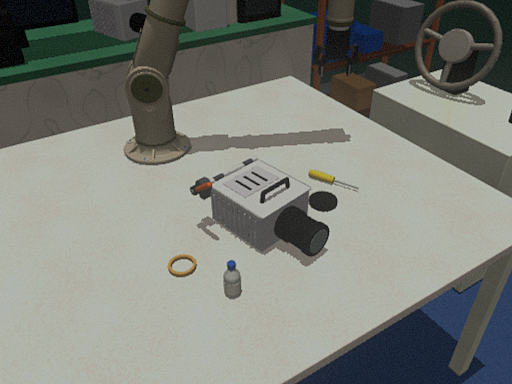

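View pics/top0.png

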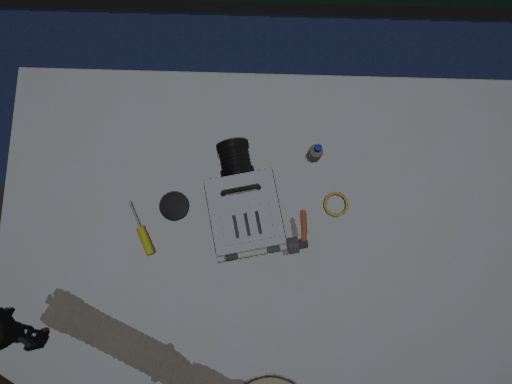

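The scene view shows the projector with its lid shut. The orange lever is at about (205,186), the handle at (275,189), and the ring, cleaner, cap and screwdriver stand clear. The top view agrees: lever (304,225), handle (240,190). The marks give a projector yaw of about 0.19 and a lever angle of about 38° at radius 80 mm, which fits the given sizes. I'll twist to align the tool (tool x = projector +y, tool y = projector +x) and fly over to the lever.

```bash
python3 -m handwheel '[{"jaw":0,"delta_pos":[0,0,0],"twist":0.0487},{"jaw":0,"delta_pos":[0,0,0],"twist":0.0487},{"jaw":0,"delta_pos":[0,0,0],"twist":0.0487},{"jaw":0,"delta_pos":[0,0,0],"twist":0.0487},{"jaw":0,"delta_pos":[0,0,0],"twist":0.0487},{"jaw":0,"delta_pos":[0,0,0],"twist":0.0487},{"jaw":0,"delta_pos":[-0.138,0.028,0],"twist":0},{"jaw":0,"delta_pos":[-0.138,0.028,0],"twist":0},{"jaw":0,"delta_pos":[-0.138,0.028,0],"twist":0},{"jaw":0,"delta_pos":[-0.138,0.028,0],"twist":0},{"jaw":0,"delta_pos":[-0.138,0.028,0],"twist":0},{"jaw":0,"delta_pos":[-0.138,0.028,0],"twist":0},{"jaw":0,"delta_pos":[-0.138,0.028,0],"twist":0},{"jaw":0,"delta_pos":[-0.138,0.028,0],"twist":0},{"jaw":0,"delta_pos":[-0.138,0.028,0],"twist":0},{"jaw":0,"delta_pos":[-0.138,0.028,0],"twist":0},{"jaw":0,"delta_pos":[-0.138,0.028,0],"twist":0},{"jaw":0,"delta_pos":[-0.138,0.028,0],"twist":0},{"jaw":0,"delta_pos":[-0.138,0.028,0],"twist":0},{"jaw":0,"delta_pos":[0,0,0],"twist":0}]' 20
cat > h.py <<'E'
from station import env,cams,job
import cv2,numpy as np
from scipy.spatial.transform import Rotation as Rot
def st():
    s=env.state();R=Rot.from_quat(np.roll(s["ee_rot"],-1)).as_matrix();return s,R
def rel(p):  # tool-frame offset from TCP to world point, mm
    s,R=st();return np.round(1000*R.T@(np.array(p)-s["ee_pos"]),1)
def marks(names,cs=("scene","top","wrist")):
    for c in cs:
        f=cams.grab_frame(c)
        for n in names:
            for d in cams.mark_of(c,n)[:1]: print(c,n,np.round(d["xyz"],4),round(d["p"],2),"tool mm",rel(d["xyz"]))
E
python3 - <<'E'
from h import *
s,R=st();print(s["ee_pos"],R.round(3).tolist(),s["ft_force"].round(2))
marks(["hinge_line","lever","lever_handle","lid_handle"])
cv2.imwrite("pics/w1.png",cams.grab_frame("wrist")["frame"])
E
```

```text
t: 3.5
ee_pos: [0.4888, 0.0475, 0.2317]
ee_rot: [0.001, 0.639, 0.769, -0.0]
ft_force: [0.2, 1.1, 0.4]
grip_width: 0.0002
grip_force: 0.0
[0.48875666 0.04751612 0.23165718] [[-0.183, 0.983, 0.001], [0.983, 0.183, -0.001], [-0.001, 0.001, -1.0]] [0.25 1.08 0.35]
scene hinge_line [0.4454 0.0617 0.1236] 0.62 tool mm [ 18.1 -39.7 107.7]
scene lever [ 0.4714 -0.0544  0.1255] 0.46 tool mm [-101.7  -36.2  105.7]
scene lever_handle [ 0.5396 -0.0587  0.1791] 0.46 tool mm [-119.2   29.8   52. ]
scene lid_handle [0.6111 0.0957 0.1524] 0.91 tool mm [ 18.5 129.5  78.8]
top hinge_line [ 0.4745 -0.0577  0.1304] 0.24 tool mm [-105.7  -33.9  100.8]
top lever [ 0.4759 -0.0599  0.1278] 0.53 tool mm [-107.9  -33.   103.5]
top lever_handle [ 0.5378 -0.0682  0.1786] 0.77 tool mm [-127.6   26.3   52.7]
top lid_handle [0.6144 0.0951 0.1593] 0.65 tool mm [ 18.3 132.5  72. ]
wrist hinge_line [0.4486 0.0612 0.1245] 0.9 tool mm [ 16.8 -36.7 106.8]
wrist lid_handle [0.6074 0.0978 0.1593] 0.93 tool mm [ 23.  126.1  72. ]
```

View pics/w1.png

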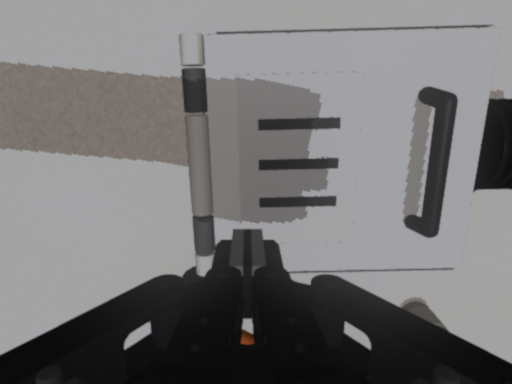

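The wrist view shows the tool aligned with the projector, hinge at column ~200, handle at (435,165), and the orange lever just visible below the fingers. Next I'll move over the lever handle.

```bash
python3 -m handwheel '[{"jaw":0,"delta_pos":[-0.1025,0.0167,0],"twist":0},{"jaw":0,"delta_pos":[-0.1025,0.0167,0],"twist":0},{"jaw":0,"delta_pos":[-0.1025,0.0167,0],"twist":0},{"jaw":0,"delta_pos":[-0.1025,0.0167,0],"twist":0},{"jaw":0,"delta_pos":[0,0,0.02],"twist":0},{"jaw":0,"delta_pos":[0,0,0.02],"twist":0},{"jaw":0,"delta_pos":[0,0,0],"twist":0},{"jaw":0,"delta_pos":[0,0,0],"twist":0}]'
python3 - <<'E'
from h import *
s,R=st();print(s["ee_pos"],s["ft_force"].round(2))
marks(["lever","lever_handle"])
cv2.imwrite("pics/w2.png",cams.grab_frame("wrist")["frame"])
E
```

```text
t: 5.3
ee_pos: [0.5308, -0.0647, 0.2194]
ee_rot: [-0.0, 0.636, 0.771, 0.0]
ft_force: [0.3, 0.4, 0.0]
grip_width: -0.0003
grip_force: 0.0
[ 0.53079401 -0.06470281  0.21935189] [0.35 0.38 0.02]
scene lever [ 0.4745 -0.0521  0.1263] 0.74 tool mm [ 23.4 -53.   93.2]
scene lever_handle [ 0.5401 -0.0587  0.1768] 0.73 tool mm [ 4.7 10.2 42.7]
top lever_handle [0.5157 0.3841 0.0038] 0.44 tool mm [444.4  70.1 215.7]
wrist lever_handle [ 0.5322 -0.0658  0.1704] 0.76 tool mm [-0.5  1.3 48.9]
```

View pics/w2.png

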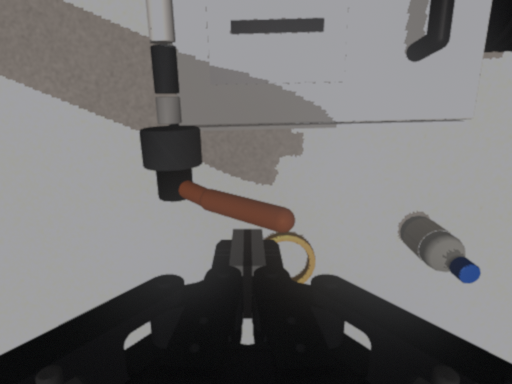

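The wrist view shows the lever from (185,188) to (290,222), with fingertips at (247,235). I'll check against a projected lever model, because parallax could mislead here.

```bash
cat >> h.py <<'E'
def wproj(pt,f):
    T=np.linalg.inv(f["T_tool_cam"]);p=T[:3,:3]@(np.array(pt)/1000)+T[:3,3]
    k=f["camera_matrix"]@np.array([p[0],-p[1],-p[2]]);return (k[:2]/k[2]).round(0)
E
python3 - <<'E'
from h import *
from scipy.optimize import least_squares
f=cams.grab_frame("wrist");print(f.keys())
print("tcp",wproj([0,0,0],f))
r=cams.regions_of("wrist","lever")[0];print(r["p"],r["pixels"].sum())
hsv=cv2.cvtColor(f["frame"],cv2.COLOR_BGR2HSV)
m=cv2.inRange(hsv,(0,120,60),(14,255,255));m[:150]=0
ys,xs=np.where(m>0);print(len(xs))
i=xs.argmax();print("tip",xs[i],ys[i])
# model: hinge axis at tool y=Y, height z=Zh; lever bar at tool x=X
Z=219.4-128
for X in(-8,-4,0,4):
  for th in(36,42,48):
    t=np.deg2rad(th)
    print(X,th,[wproj([X,-53+r*np.cos(t),Z-r*np.sin(t)],f).tolist() for r in(40,78,98)])
E
```

```text
dict_keys(['frame', 'camera_matrix', 'T_tool_cam'])
tcp [246. 247.]
0.93 3393
2169
tip 292 219
-8 36 [[216.0, 213.0], [263.0, 226.0], [291.0, 234.0]]
-8 42 [[212.0, 215.0], [255.0, 230.0], [282.0, 240.0]]
-8 48 [[207.0, 217.0], [245.0, 234.0], [270.0, 245.0]]
-4 36 [[216.0, 208.0], [263.0, 220.0], [292.0, 227.0]]
-4 42 [[212.0, 209.0], [255.0, 224.0], [282.0, 233.0]]
-4 48 [[207.0, 211.0], [245.0, 228.0], [270.0, 238.0]]
0 36 [[216.0, 202.0], [263.0, 214.0], [292.0, 221.0]]
0 42 [[211.0, 204.0], [255.0, 217.0], [282.0, 226.0]]
0 48 [[206.0, 205.0], [245.0, 221.0], [270.0, 232.0]]
4 36 [[216.0, 196.0], [263.0, 208.0], [292.0, 214.0]]
4 42 [[211.0, 198.0], [255.0, 211.0], [282.0, 219.0]]
4 48 [[206.0, 199.0], [245.0, 215.0], [270.0, 225.0]]
```

Model fits: lever on tool x≈0, about 36–37° up, place to push at tool (0, 10, 45). Descending to just above contact.

```bash
python3 -m handwheel '[{"jaw":0,"delta_pos":[0,0,0.03],"twist":0},{"jaw":0,"delta_pos":[0,0,0.03],"twist":0},{"jaw":0,"delta_pos":[0,0,0.03],"twist":0},{"jaw":0,"delta_pos":[0,0,0],"twist":0},{"jaw":0,"delta_pos":[0,0,0],"twist":0}]'
python3 -m handwheel '[{"jaw":0,"delta_pos":[0,0,0.01],"twist":0},{"jaw":0,"delta_pos":[0,0,0.01],"twist":0}]'
python3 -m handwheel '[{"jaw":0,"delta_pos":[0,0,0.01],"twist":0},{"jaw":0,"delta_pos":[0,0,0.01],"twist":0}]'
```

```text
t: 6.52
ee_pos: [0.5309, -0.0657, 0.1924]
ee_rot: [0.0, 0.637, 0.771, -0.0]
ft_force: [-0.5, -0.3, -0.4]
grip_width: -0.0003
grip_force: 0.0
t: 6.78
ee_pos: [0.5309, -0.0656, 0.1863]
ee_rot: [0.0, 0.637, 0.771, 0.0]
ft_force: [0.2, 0.1, 0.0]
grip_width: -0.0001
grip_force: 0.0
t: 7.02
ee_pos: [0.5316, -0.0656, 0.1809]
ee_rot: [0.001, 0.637, 0.771, 0.001]
ft_force: [-0.6, 0.4, 8.6]
grip_width: -0.0
grip_force: 3.5
```

```bash
python3 -m handwheel '[{"jaw":0,"delta_pos":[0,0.007,0.01],"twist":0},{"jaw":0,"delta_pos":[0,0.007,0.01],"twist":0}]'
python3 -m handwheel '[{"jaw":0,"delta_pos":[0,0.006,0.01],"twist":0},{"jaw":0,"delta_pos":[0,0.006,0.01],"twist":0}]'
```

```text
t: 7.28
ee_pos: [0.536, -0.0647, 0.1754]
ee_rot: [0.001, 0.637, 0.771, 0.001]
ft_force: [-0.4, 0.3, 9.2]
grip_width: -0.0004
grip_force: 3.6
t: 7.52
ee_pos: [0.5398, -0.0639, 0.1695]
ee_rot: [0.001, 0.637, 0.771, 0.001]
ft_force: [0.9, 1.7, 8.8]
grip_width: -0.0002
grip_force: 3.6
```

```bash
python3 -m handwheel '[{"jaw":0,"delta_pos":[0,0.006,0.01],"twist":0},{"jaw":0,"delta_pos":[0,0.005,0.01],"twist":0}]'
python3 -m handwheel '[{"jaw":0,"delta_pos":[0,0.005,0.01],"twist":0},{"jaw":0,"delta_pos":[0,0.005,0.01],"twist":0}]'
```

```text
t: 7.78
ee_pos: [0.5431, -0.0632, 0.1635]
ee_rot: [0.001, 0.637, 0.771, 0.001]
ft_force: [0.9, 0.9, 8.4]
grip_width: 0.0001
grip_force: 3.5
t: 8.02
ee_pos: [0.5459, -0.0626, 0.1574]
ee_rot: [0.001, 0.637, 0.771, 0.001]
ft_force: [0.1, 0.5, 7.4]
grip_width: -0.0
grip_force: 3.5
```

```bash
python3 -m handwheel '[{"jaw":0,"delta_pos":[0,0.005,0.01],"twist":0},{"jaw":0,"delta_pos":[0,0.004,0.01],"twist":0}]'
```

```text
t: 8.28
ee_pos: [0.5482, -0.0621, 0.1511]
ee_rot: [0.001, 0.637, 0.771, 0.001]
ft_force: [-0.9, 0.7, 6.9]
grip_width: -0.0002
grip_force: 3.4
```

```bash
python3 -m handwheel '[{"jaw":0,"delta_pos":[0,0.004,0.01],"twist":0},{"jaw":0,"delta_pos":[0,0.004,0.01],"twist":0}]'
```

```text
t: 8.52
ee_pos: [0.5499, -0.0617, 0.1448]
ee_rot: [0.0, 0.637, 0.771, 0.0]
ft_force: [-2.7, 1.1, 5.8]
grip_width: 0.0
grip_force: 3.4
```

```bash
python3 -m handwheel '[{"jaw":0,"delta_pos":[0,0.003,0.01],"twist":0},{"jaw":0,"delta_pos":[0,0.003,0.01],"twist":0}]'
```

```text
t: 8.78
ee_pos: [0.5511, -0.0614, 0.1386]
ee_rot: [-0.0, 0.637, 0.771, 0.0]
ft_force: [-5.3, 0.9, 7.4]
grip_width: 0.0001
grip_force: 3.9
```

```bash
python3 -m handwheel '[{"jaw":0,"delta_pos":[0,0.003,0.01],"twist":0},{"jaw":0,"delta_pos":[0,0,0.01],"twist":0}]'
```

```text
t: 9.02
ee_pos: [0.552, -0.0614, 0.1328]
ee_rot: [-0.0, 0.637, 0.771, 0.0]
ft_force: [-4.4, 1.3, 10.7]
grip_width: 0.0
grip_force: 5.0
```

```bash
python3 -m handwheel '[{"jaw":0,"delta_pos":[0,-0.002,0.01],"twist":0},{"jaw":0,"delta_pos":[0,0,0],"twist":0}]'
```

```text
t: 9.28
ee_pos: [0.5521, -0.0613, 0.13]
ee_rot: [0.0, 0.637, 0.771, 0.001]
ft_force: [-2.2, 0.1, 7.1]
grip_width: -0.0001
grip_force: 3.4
```

```bash
python3 -m handwheel '[{"jaw":0,"delta_pos":[0,-0.001,0.01],"twist":0}]'
```

```text
t: 9.4
ee_pos: [0.5521, -0.0614, 0.1276]
ee_rot: [0.0, 0.637, 0.771, 0.001]
ft_force: [-4.1, 1.6, 12.2]
grip_width: 0.0001
grip_force: 6.0
```

```bash
python3 -m handwheel '[{"jaw":0,"delta_pos":[0,-0.001,0.008],"twist":0}]'
```

```text
t: 9.52
ee_pos: [0.5521, -0.0614, 0.1253]
ee_rot: [0.001, 0.637, 0.771, 0.001]
ft_force: [-2.4, 1.4, 12.7]
grip_width: 0.0001
grip_force: 6.3
```

```bash
python3 -m handwheel '[{"jaw":0,"delta_pos":[0,-0.001,0.006],"twist":0}]'
```

```text
t: 9.65
ee_pos: [0.552, -0.0614, 0.1236]
ee_rot: [0.001, 0.637, 0.771, 0.001]
ft_force: [-1.9, 2.1, 14.3]
grip_width: -0.0004
grip_force: 6.5
```

The clamp is firm at about 13–14 N. Lift off and go above the lid handle.

```bash
python3 -m handwheel '[{"jaw":0,"delta_pos":[0,0,-0.08],"twist":0},{"jaw":0,"delta_pos":[0,0,-0.1],"twist":0},{"jaw":0,"delta_pos":[0,0,-0.1],"twist":0},{"jaw":0,"delta_pos":[0,0,-0.1],"twist":0},{"jaw":0.5,"delta_pos":[0.095,0.058,0],"twist":0},{"jaw":0.5,"delta_pos":[0.095,0.058,0],"twist":0},{"jaw":0.5,"delta_pos":[0.095,0.058,0],"twist":0},{"jaw":0.5,"delta_pos":[0.095,0.058,0],"twist":0},{"jaw":0.5,"delta_pos":[0.095,0.058,0],"twist":0},{"jaw":0.5,"delta_pos":[0,0,0],"twist":0},{"jaw":0.5,"delta_pos":[0,0,0],"twist":0}]'
python3 - <<'E'
from h import *
s,R=st();print(s["ee_pos"],s["ft_force"].round(2))
marks(["lid_handle","hinge_line","lever_handle"])
f=cams.grab_frame("wrist");cv2.imwrite("pics/w3.png",f["frame"]);print(wproj([0,0,0],f),wproj([0,0,75],f))
E
```

```text
t: 11.02
ee_pos: [0.6092, 0.0938, 0.2358]
ee_rot: [0.0, 0.637, 0.771, -0.0]
ft_force: [-0.4, -0.4, 0.5]
grip_width: 0.0431
grip_force: 0.0
[0.60924352 0.09380463 0.23579102] [-0.42 -0.41  0.54]
scene lid_handle [0.6076 0.0948 0.1547] 0.64 tool mm [ 2.1 -1.3 81.5]
scene hinge_line [0.4481 0.0646 0.1257] 0.89 tool mm [   2.1 -163.7  110.6]
scene lever_handle [ 0.5555 -0.0576  0.1157] 0.54 tool mm [-138.2  -81.1  120.6]
top lever_handle [ 0.5532 -0.0661  0.1167] 0.69 tool mm [-146.8  -85.3  119.5]
wrist lid_handle [0.6059 0.0949 0.1555] 0.79 tool mm [ 1.1 -3.3 80.6]
[246. 247.] [246. 199.]
```

View pics/w3.png

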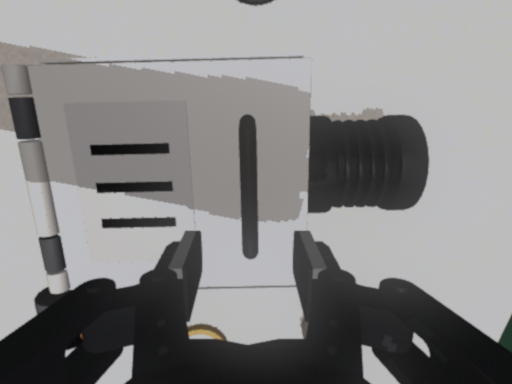

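The view shows the bar at column ~250, midway between the open fingers and running along tool x. Lower over it and pinch.

```bash
python3 -m handwheel '[{"jaw":0.5,"delta_pos":[0.005,0,0.05],"twist":0},{"jaw":0.5,"delta_pos":[0.005,0,0.05],"twist":0},{"jaw":0.5,"delta_pos":[0,0,0.05],"twist":0},{"jaw":0.5,"delta_pos":[0,0,0.05],"twist":0},{"jaw":0.5,"delta_pos":[0,0,0.05],"twist":0},{"jaw":0.5,"delta_pos":[0,0,0.05],"twist":0},{"jaw":0.5,"delta_pos":[0,0,0],"twist":0},{"jaw":0,"delta_pos":[0,0,0],"twist":0},{"jaw":0,"delta_pos":[0,0,0],"twist":0},{"jaw":0,"delta_pos":[0,0,0],"twist":0},{"jaw":0,"delta_pos":[0,0,0],"twist":0},{"jaw":0,"delta_pos":[0,0,0],"twist":0}]' 20
python3 - <<'E'
import numpy as np
a=np.deg2rad(9.63+np.linspace(0,46,13));print(np.c_[np.diff(np.cos(a)),-np.diff(np.sin(a))].dot(167.4/300).round(4).tolist())
E
```

```text
t: 13.18
ee_pos: [0.6098, 0.0976, 0.1469]
ee_rot: [0.001, 0.637, 0.771, 0.001]
ft_force: [6.2, -0.3, 1.5]
grip_width: 0.0109
grip_force: 21.2
[[-0.0075, -0.0366], [-0.0099, -0.036], [-0.0123, -0.0352], [-0.0146, -0.0343], [-0.0169, -0.0333], [-0.0191, -0.0321], [-0.0212, -0.0307], [-0.0232, -0.0293], [-0.0251, -0.0276], [-0.0269, -0.0259], [-0.0285, -0.0241], [-0.0301, -0.0221]]
```

Bar gripped. First half of the arc, then check.

```bash
python3 -m handwheel '[{"jaw":0,"delta_pos":[0,-0.0075,-0.0366],"twist":0},{"jaw":0,"delta_pos":[0,-0.0099,-0.036],"twist":0},{"jaw":0,"delta_pos":[0,-0.0123,-0.0352],"twist":0},{"jaw":0,"delta_pos":[0,-0.0146,-0.0343],"twist":0},{"jaw":0,"delta_pos":[0,-0.0169,-0.0333],"twist":0},{"jaw":0,"delta_pos":[0,0,0],"twist":0}]'
```

```text
t: 13.92
ee_pos: [0.5923, 0.0939, 0.2005]
ee_rot: [0.002, 0.637, 0.771, 0.002]
ft_force: [7.9, 0.4, 4.1]
grip_width: 0.0109
grip_force: 20.9
```

```bash
python3 -m handwheel '[{"jaw":0,"delta_pos":[0,-0.0171,-0.0331],"twist":0},{"jaw":0,"delta_pos":[0,-0.0192,-0.0317],"twist":0},{"jaw":0,"delta_pos":[0,-0.0222,-0.0298],"twist":0},{"jaw":0,"delta_pos":[0,-0.0246,-0.0281],"twist":0},{"jaw":0,"delta_pos":[0,-0.0269,-0.0259],"twist":0},{"jaw":0,"delta_pos":[0,-0.0285,-0.0241],"twist":0},{"jaw":0,"delta_pos":[0,-0.0301,-0.0221],"twist":0},{"jaw":0,"delta_pos":[0,0,0],"twist":0},{"jaw":0,"delta_pos":[0,0,0],"twist":0}]'
python3 - <<'E'
from h import *
marks(["lid_handle","hinge_line"])
f=cams.grab_frame("scene");cv2.imwrite("pics/s4.png",cv2.resize(f["frame"][100:300,120:380],None,fx=3,fy=3))
E
```

```text
t: 15.05
ee_pos: [0.5433, 0.0833, 0.2594]
ee_rot: [0.002, 0.637, 0.771, 0.002]
ft_force: [6.4, -4.0, 10.2]
grip_width: 0.0111
grip_force: 20.8
scene lid_handle [0.5385 0.0813 0.2607] 0.98 tool mm [-1.1 -5.1 -1.3]
scene hinge_line [0.4481 0.0619 0.1235] 0.69 tool mm [ -3.  -98.4 135.3]
wrist lid_handle [0.5417 0.0839 0.263 ] 0.73 tool mm [ 0.9 -1.5 -3.6]
wrist hinge_line [0.4475 0.0617 0.1278] 0.84 tool mm [ -3.1 -99.  131. ]
```

View pics/s4.png

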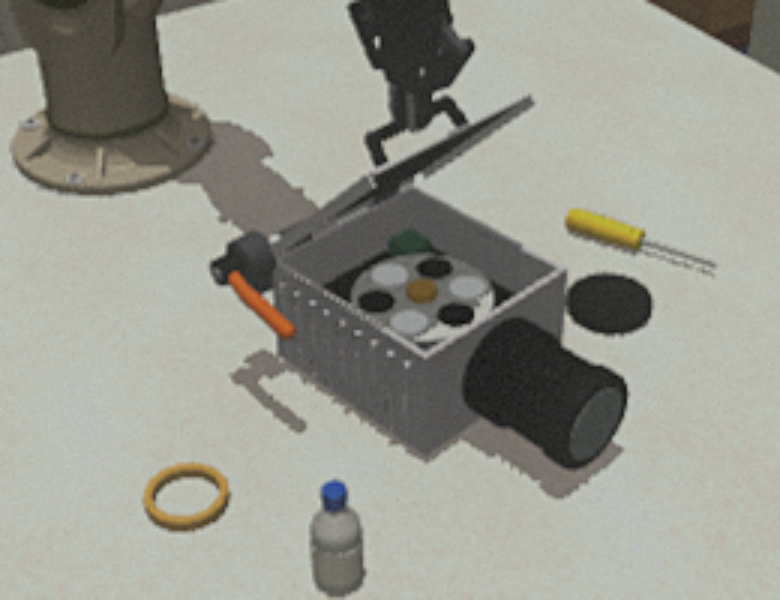

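The lid stands at about 45° with the bow between the fingers, and everything else is in place. Relax the radial preload, then open slightly and withdraw straight up.

```bash
python3 -m handwheel '[{"jaw":0,"delta_pos":[0,0.003,-0.004],"twist":0},{"jaw":0,"delta_pos":[0,0,0],"twist":0},{"jaw":0.25,"delta_pos":[0,0,0],"twist":0},{"jaw":0.25,"delta_pos":[0,0,0],"twist":0},{"jaw":0.25,"delta_pos":[0,0,0],"twist":0},{"jaw":0.25,"delta_pos":[0,0,0],"twist":0}]'
python3 -m handwheel '[{"jaw":0.25,"delta_pos":[0,0,-0.03],"twist":0},{"jaw":0.25,"delta_pos":[0,0,-0.03],"twist":0},{"jaw":0.25,"delta_pos":[0,0,-0.05],"twist":0},{"jaw":0.25,"delta_pos":[0,0,-0.07],"twist":0},{"jaw":0.25,"delta_pos":[0,0,-0.07],"twist":0},{"jaw":0.25,"delta_pos":[0,0,0],"twist":0},{"jaw":0.25,"delta_pos":[0,0,0],"twist":0},{"jaw":0.25,"delta_pos":[0,0,0],"twist":0},{"jaw":0.25,"delta_pos":[0,0,0],"twist":0},{"jaw":0.25,"delta_pos":[0,0,0],"twist":0},{"jaw":0.25,"delta_pos":[0,0,0],"twist":0},{"jaw":0.25,"delta_pos":[0,0,0],"twist":0},{"jaw":0.25,"delta_pos":[0,0,0],"twist":0},{"jaw":0.25,"delta_pos":[0,0,0],"twist":0},{"jaw":0.25,"delta_pos":[0,0,0],"twist":0},{"jaw":0.25,"delta_pos":[0,0,0],"twist":0},{"jaw":0.25,"delta_pos":[0,0,0],"twist":0},{"jaw":0.25,"delta_pos":[0,0,0],"twist":0},{"jaw":0.25,"delta_pos":[0,0,0],"twist":0},{"jaw":0.25,"delta_pos":[0,0,0],"twist":0}]'
python3 - <<'E'
from h import *
marks(["lid_handle","hinge_line"])
f=cams.grab_frame("scene");cv2.imwrite("pics/s5.png",cv2.resize(f["frame"][60:300,120:380],None,fx=2.5,fy=2.5))
E
```

```text
t: 16.3
ee_pos: [0.5417, 0.0848, 0.2581]
ee_rot: [-0.0, 0.637, 0.771, -0.0]
ft_force: [0.0, 1.0, 0.4]
grip_width: 0.0212
grip_force: 0.0
t: 18.8
ee_pos: [0.542, 0.0847, 0.3333]
ee_rot: [-0.0, 0.637, 0.771, -0.0]
ft_force: [0.3, 0.4, -0.3]
grip_width: 0.0212
grip_force: 0.0
scene lid_handle [0.5444 0.0802 0.2634] 0.81 tool mm [-4.9  1.5 69.9]
scene hinge_line [0.4493 0.0634 0.1248] 0.71 tool mm [ -3.4 -95.  208.5]
wrist lid_handle [0.5389 0.0822 0.2653] 0.74 tool mm [-1.8 -3.5 68. ]
wrist hinge_line [0.4492 0.0601 0.1274] 0.97 tool mm [ -6.6 -95.8 205.9]
```

View pics/s5.png

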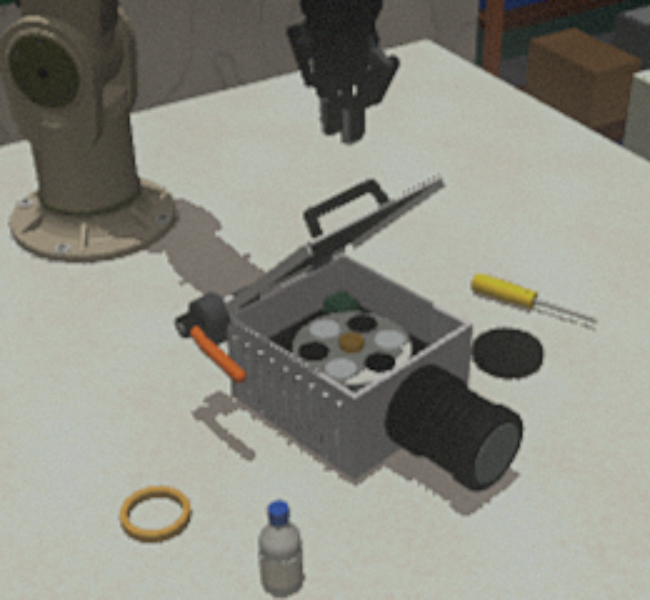

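The lid stands free at about 46° (handle at (345,205)), the gripper is well clear above, and the other items have not moved. It has held for over 1.8 s.

```bash
python3 -c "
from station import job
print(job.job_done())"
```

```text
the job is handed in; nothing more can be done
None
```

I pushed the clamp lever down to about 13–14 N, lifted the lid to about 45° and let go; it stayed there untouched for over 1.8 s with the other things in place, and the job is handed in (no verdict was returned).

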